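Date and seal the refilled canister

ROBOT

A 6-joint arm with a two-finger parallel gripper is mounted at the origin on the work surface. World frame = base frame: x ahead of the robot, y to its left, z up, the work surface at z = 0. Lengths are in m, angles in rad, forces in N, time in s.
With the tool pointing down it reaches from about 0.35 to 0.775 m from the base axis. Payload 5.5 kg.
Tool frame: the origin (TCP) lies at the very end of the fingers, on their centre line; the grasp point (between the pads) lies 19 mm behind it (grip_point_offset is the distance from the TCP to the grasp point, in m); z points along the fingers, y is the direction in which the jaws open and shut (so a half turn about z gives the same grasp; the last joint's range is limited). The gripper opens to 85 mm and grips with 20 to 120 N. Pads are 22 mm wide; open, the fingers measure 114 mm over their backs; the gripper's body (76 mm by 85 mm) begins 54 mm behind the grasp point. The pads swing forward as they close: fully open they stand 13 mm farther back than shut.
Start: joints at [-1.392, 0.313, 0.046, 1.304, 0, 1.431], TCP at [0.18, -0.546, 0.231] pointing down, gripper open.
Joint ranges: [-2.76, 2.76], [-0.86, 1.69], [-1.03, 1.26], [-2.2, 2.34], [-1.47, 1.5], [-3.14, 3.14]. Speed limits (rad/s): [2.57, 2.57, 3.14, 3.14, 3.14, 3.14].

INTERFACE

Orientations are given as a unit quaternion [w, x, y, z].
In Python, from workcell import * gives the robot as it stands.
- The arm moves only by the shell command python3 -m crank 'ROWS' [OPENING] [FORCE]. ROWS is a JSON object of lists of equal length, an entry for each row: "travel": the shift along the tool's x, y, z in units of 40 mm (1.0 is 40 mm), a list of three; "turn": the turn about the tool's z in rad. In form: {"travel": [[x, y, z], ...], "turn": [turn, ...]}. A call has 1 to 5 rows; each row is the pose to reach, as a shift and turn from the pose commanded when the call began, along the tool's axes at that moment; what a row does not reach only later rows make up. A row lasts 1/12 s, in which the tool goes at most 41.7 mm and 7.16 degrees, less where a joint would pass 70% of its speed; a pose out of reach is approached as far as the arm can. A call with a gripper value outside its range is refused whole. OPENING is the finger opening in mm, from 0 to 85.4, set as the call begins (- or left out, the last holds). The fingers move at their own pace and stop on an object; FORCE is the grip in N (left out, the last holds). Time passes only in rows, so rows that repeat a pose let the fingers close. It gives the time, the measured TCP pose, the force and the opening at its end, in the units of the state.
- get_state(): the state, without advancing time (a new reading comes with each control period).
- read_camera(name): name is "side" or "top"; returns a dict with "image" (384x512x3 uint8, red, green, blue), "K" (3x3 intrinsics, pixels), "R" (3x3) and "t" (3): a world point X has camera coordinates R X + t. Camera axes: x right, y down, z forward; pixel columns grow to the right and rows downward; lengths in m; the calibration is good to about 2 mm. A picture is of the moment at which its call begins. There is no depth.
- hand_in(): hands the job in, once; it reports no verdict.
The state is a dict: "clock": time; "joint_pos": joint angles; "qvel": joint speeds; "tau": joint torques, N m; "tcp_pos": TCP position; "orientation": TCP orientation; "wrist_force": force on the tool from outside, world axes, zero at the start; "ft_torque": the same for the moment, N m; "finger_gap": finger opening in m.
Only numpy, scipy, OpenCV 4.12 (cv2) and the standard library are available. Lean on these libraries where they do the work, as an engineer would, in place of code of your own. Each camera call takes 0.05 s, during which the arm holds its last target. There are 200 camera calls.

TASK

The canister has just been refilled. With a fingertip, gently roll its three thumbwheels to the date code - four dots on top on the wheel between the blue bars, two on the yellow one, five on the red one, each dotted face centred between the brass index marks - and then gently press the popped-up blue lid plug down until it is fully home. Never push on the canister harder than about 20 N, and leave the other things where they are.

Things in the scene. Friction and masses are not known exactly. Their poses are not given: they have to be found in the camera images.
- canister: white stoneware canister with date console, fixed; origin: underside of the console's centre, 12 mm above the work surface (on a glass shelf). Console 84 (x) x 184 (y) x 50 mm high, three thumbwheels in a row along y, 54 mm apart; brass lines beside them at x = 0 mark the top. Behind (+x) the round canister, 98 mm across, 82 high, axis at x = 94 mm. Bears 20 N, 30 N in a short knock
- wheel_blue (a joint): angle (rad) of the wheel between the blue bars, at y = +54 mm: white, smooth, 60 mm across, 30 mm wide, axle along y, rim about 14 mm out of the console. Faces 60 degrees apart bear 1 to 6 black dots; value = 1.047 x (dots on top - 1), grows as the rim's top moves to canister +x; stops at -0.4 and 5.6. Stays put; turning takes 4.5 N along the rim, so a finger on top slips unless it presses some 7 N or more
- wheel_yellow (a joint): angle (rad) of the wheel between the yellow bars, at y = 0: white, smooth, 60 mm across, 30 mm wide, axle along y, rim about 14 mm out of the console. Faces 60 degrees apart bear 1 to 6 black dots; value = 1.047 x (dots on top - 1), grows as the rim's top moves to canister +x; stops at -0.4 and 5.6. Stays put; turning takes 4.5 N along the rim, so a finger on top slips unless it presses some 7 N or more
- wheel_red (a joint): angle (rad) of the wheel between the red bars, at y = -54 mm: white, smooth, 60 mm across, 30 mm wide, axle along y, rim about 14 mm out of the console. Faces 60 degrees apart bear 1 to 6 black dots; value = 1.047 x (dots on top - 1), grows as the rim's top moves to canister +x; stops at -0.4 and 5.6. Stays put; turning takes 4.5 N along the rim, so a finger on top slips unless it presses some 7 N or more
- blue_top (a point): where the top of the blue wheel's rim should be, 64 mm above the canister's underside; fixed to the console (does not turn). The axles are worn: the real rim top lies up to 4 mm above or below this point, differently each time, and must be felt; the axle does not give under load
- yellow_top (a point): where the top of the yellow wheel's rim should be, 64 mm above the canister's underside; fixed to the console (does not turn). The axles are worn: the real rim top lies up to 4 mm above or below this point, differently each time, and must be felt; the axle does not give under load
- red_top (a point): where the top of the red wheel's rim should be, 64 mm above the canister's underside; fixed to the console (does not turn). The axles are worn: the real rim top lies up to 4 mm above or below this point, differently each time, and must be felt; the axle does not give under load
- lid (a joint): how far (m) the blue ceramic lid plug is pressed down: 0 = popped up, 0.012 = fully home on a hard stop. Slides vertically, its seal resists with about 5 N, and it stays where it is left
- lid_top (a point): centre of the flat top of the lid plug (62 mm in diameter, brass dot in the middle); 100 mm above the canister's underside when popped up, 88 mm when home; moves with it
- jar_tall: terracotta stoneware jar with blue domed lid, 94 mm wide, 126 mm high; bystander, origin under its middle
- jar_pale: white stoneware jar with brown domed lid, 94 mm wide, 126 mm high; bystander, origin under its middle
- bowl: dark wooden bowl, 124 mm wide, 50 mm high; bystander, origin under its middle
- whisk: steel mini whisk lying along its x axis, 156 mm long, 24 mm high; bystander, origin under its middle
- scoop: wooden spoon lying along its x axis, 150 mm long; bystander, origin under its middle
- cup: blue ceramic cup, 72 mm wide, 65 mm high; bystander, origin under its middle
- spice: small amber spice jar, 48 mm wide, 90 mm high; bystander, origin under its middle

How it is judged:
On the way, in this order (a step that is already met when the one before it is completed fails the run):
1. all three wheels show the code while the lid plug is still up (value of joint wheel_blue between 2.942 and 3.342 rad and value of joint wheel_yellow between 0.847 and 1.247 rad and value of joint wheel_red between 3.989 and 4.389 rad and value of joint lid below 0.008 m), for 0.2 s.
2. the lid plug is pressed home with the code still set (value of joint wheel_blue between 2.942 and 3.342 rad and value of joint wheel_yellow between 0.847 and 1.247 rad and value of joint wheel_red between 3.989 and 4.389 rad and value of joint lid above 0.0105 m), for 0.2 s.
At the end, for the whole second after the job is handed in: the blue wheel shows four dots, the yellow two, the red five, each within 0.2 rad of centred and at rest, and the lid plug is down to within 1.5 mm of its stop (all of step 2 and velocity of joint wheel_blue between -0.05 and 0.05 rad/s and velocity of joint wheel_yellow between -0.05 and 0.05 rad/s and velocity of joint wheel_red between -0.05 and 0.05 rad/s); the robot touches nothing.
It fails at once if the canister, its wheels or its lid is pushed on with more than 30 N, even for a moment (contact force between canister and anything else above 30 N).
It fails at once if one of the other things (jars, bowl, whisk, spoon, cup, spice jar) is moved by more than 20 mm (distance of any of jar_tall, jar_pale, bowl, whisk, scoop, cup, spice from where it was at the start of the episode above 0.02 m).
It also fails if it takes over 72 s, if anything falls off the work surface, if the arm or the gripper's body presses on something with over 40 N, if the wrist force passes 120 N, or if a joint passes its speed limit or range.

## Working session

There is one attempt and no reset: what is moved stays moved. The work goes in short steps, Python scripts to look and compute and a shell command to move; the robot and the scene stay as the last step left them, time stands still between calls to the robot, and variables do not carry over. Pictures are saved under pics/ and viewed, about 8 in all and at most 12, crops included, and the job is handed in when it is done.

```bash
mkdir -p pics
python3 - <<'E'
from workcell import *
import cv2
print(get_state())
for n in("top","side"):
    c=read_camera(n); cv2.imwrite(f"pics/{n}0.png",c["image"][:,:,::-1]); print(n,c["K"],c["R"],c["t"])
E
ls
```

```text
{'clock': 0.0, 'joint_pos': array([-1.39156101e+00,  3.13973851e-01,  4.49888599e-02,  1.30360724e+00,
       -3.85451959e-07,  1.43119208e+00]), 'qvel': array([ 0.00013044,  0.00025702, -0.00055626, -0.00145316, -0.00013907,
       -0.00078903]), 'tau': array([-1.50832500e-03, -4.80634654e+01,  2.98526680e+01,  1.92530744e-02,
       -3.50912742e-04,  1.61718685e-05]), 'tcp_pos': array([ 0.18013902, -0.54551766,  0.23042802]), 'orientation': array([-8.97771797e-04,  9.87319158e-01,  1.58745311e-01, -1.79849232e-05]), 'wrist_force': array([-1.05716313, -0.04209093,  0.58059144]), 'ft_torque': array([-0.02802079,  0.04481691,  0.01325153]), 'finger_gap': 0.08530797621739901}
top [[487.89692262   0.         254.14930826]
 [  0.         487.89692262 202.26509631]
 [  0.           0.           1.        ]] [[ 0.02856362 -0.99955224 -0.00891301]
 [-0.99359519 -0.02741589 -0.1096219 ]
 [ 0.10932845  0.01198712 -0.9939334 ]] [-3.90249894e-04  5.76925151e-01  1.75179189e+00]
side [[364.42314853   0.         258.56659711]
 [  0.         364.42314853 195.30577615]
 [  0.           0.           1.        ]] [[-0.97691055 -0.21346258 -0.00891629]
 [-0.14970091  0.71368777 -0.68428021]
 [ 0.15243167 -0.66714578 -0.72916466]] [0.5865563  0.15319067 1.00050192]
pics
```

View pics/top0.png

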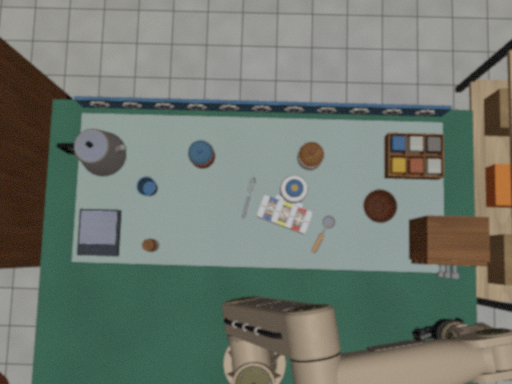

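View pics/side0.png

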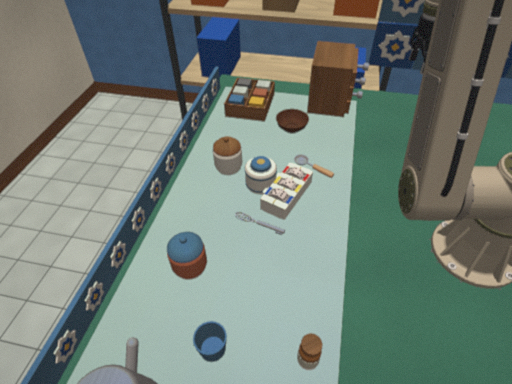

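The top view shows the console around (285,215) with the lid at (294,188). The side view shows the console around (288,188) with the lid at (261,164). I'll crop and enlarge both.

Run:
```python
import cv2,numpy as np
a=cv2.imread("pics/top0.png")[170:245,245:325]; b=cv2.imread("pics/side0.png")[145:225,240:320]
a=cv2.resize(a,(400,375),interpolation=cv2.INTER_CUBIC);b=cv2.resize(b,(400,400),interpolation=cv2.INTER_CUBIC)
c=np.zeros((400,800,3),np.uint8);c[:375,:400]=a;c[:,400:]=b
cv2.imwrite("pics/crop0.png",c)
for n in("top0","side0"):
    im=cv2.imread(f"pics/{n}.png");h=cv2.cvtColor(im,cv2.COLOR_BGR2HSV)
    x0,y0=(245,170) if n=="top0" else (235,140)
    w=h[y0:y0+85,x0:x0+85]
    for nm,lo,hi in(("blue",(100,110,50),(125,255,255)),("yel",(18,110,120),(32,255,255)),("red",(0,120,90),(8,255,255))):
        m=cv2.inRange(w,lo,hi)
        k,l,s,ce=cv2.connectedComponentsWithStats(m)
        print(n,nm,[(int(s[i,4]),np.round(ce[i]+[x0,y0],1).tolist()) for i in range(1,k) if s[i,4]>3])
```

```text
top0 blue [(78, [293.8, 187.8])]
top0 yel [(10, [294.0, 187.2])]
top0 red [(11, [295.3, 228.0])]
side0 blue [(89, [260.6, 162.7]), (11, [268.1, 190.3]), (16, [289.1, 199.3])]
side0 yel [(19, [260.4, 161.2]), (20, [276.6, 179.6]), (24, [297.6, 187.8])]
side0 red [(15, [285.5, 168.9]), (18, [305.5, 177.0])]
```

View pics/crop0.png

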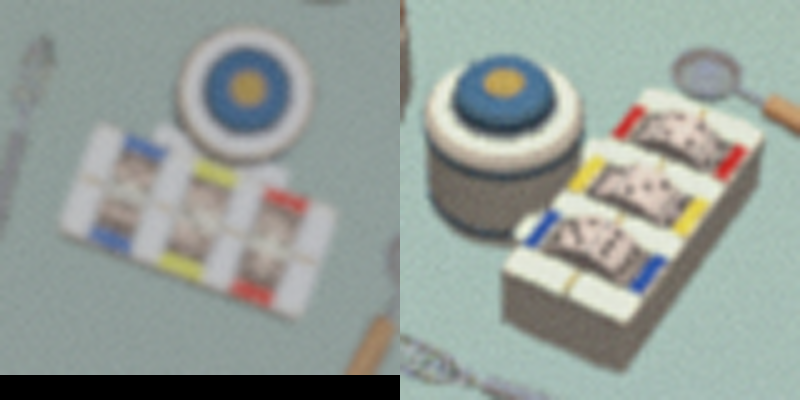

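The lid dot is at top (294,187) and side (260.4,161.2), and the bars are clear in the side view. I'll average frames, locate the pose, and rectify the console for reading the dots.

```bash
cat > h.py <<'E'
from workcell import *
import cv2,numpy as np
def avg(n,k=12):
    cs=[read_camera(n) for _ in range(k)]
    c=dict(cs[0]); c["f"]=np.mean([x["image"].astype(float) for x in cs],0); return c
def cast(c,p,z):
    d=c["R"].T@np.linalg.solve(c["K"],[p[0],p[1],1.]); o=-c["R"].T@c["t"]
    return o+d*(z-o[2])/d[2]
def proj(c,X):
    q=c["K"]@(c["R"]@np.asarray(X,float)+c["t"]); return q[:2]/q[2]
E
python3 - <<'E'
from h import *
import pickle
C={n:avg(n) for n in("top","side")}
pickle.dump(C,open("C0.pkl","wb"))
for n,c in C.items():
    im=c["f"].astype(np.uint8);h=cv2.cvtColor(im,cv2.COLOR_RGB2HSV)
    x0,y0=(245,170) if n=="top" else (235,140); w=h[y0:y0+85,x0:x0+85]
    for nm,lo,hi in(("blue",(100,80,50),(125,255,255)),("yel",(18,90,100),(32,255,255)),("red",(0,110,90),(10,255,255)),("red2",(170,90,80),(180,255,255))):
        m=cv2.inRange(w,lo,hi);k,l,s,ce=cv2.connectedComponentsWithStats(m)
        for i in range(1,k):
            if s[i,4]>4:
                p=ce[i]+[x0,y0]; z=.112 if np.hypot(*(p-([294,187] if n=="top" else [260.5,162])))<4 else .062
                print(n,nm,s[i,4],p.round(1),z,cast(c,p,z).round(4))
E
```

```text
top blue 128 [293.8 187.7] 0.112 [ 0.6228 -0.1225  0.112 ]
top blue 11 [273.3 199. ] 0.062 [ 0.5871 -0.0529  0.062 ]
top blue 13 [266.6 217.5] 0.062 [ 0.5199 -0.0307  0.062 ]
top yel 20 [294.  187.1] 0.112 [ 0.6251 -0.1232  0.112 ]
top yel 14 [287.5 204.5] 0.062 [ 0.5686 -0.1044  0.062 ]
top yel 17 [280.4 222.5] 0.062 [ 0.5031 -0.0803  0.062 ]
top red 12 [302.  209.8] 0.062 [ 0.5508 -0.1568  0.062 ]
top red 17 [295. 228.] 0.062 [ 0.485 -0.133  0.062]
side blue 162 [260.4 164. ] 0.112 [ 0.6175 -0.1083  0.112 ]
side blue 19 [268.1 190.1] 0.062 [ 0.5828 -0.0546  0.062 ]
side blue 22 [288.9 199.3] 0.062 [ 0.5168 -0.0305  0.062 ]
side yel 26 [260.3 161.1] 0.112 [ 0.6205 -0.1211  0.112 ]
side yel 27 [276.9 179.2] 0.062 [ 0.5658 -0.1053  0.062 ]
side yel 29 [297.6 187.9] 0.062 [ 0.4986 -0.0816  0.062 ]
side red 16 [285.4 168.9] 0.062 [ 0.5479 -0.1562  0.062 ]
side red 22 [305.6 177. ] 0.062 [ 0.4813 -0.1329  0.062 ]
```

The two views agree to 3.5 mm: yellow centre ≈ (0.534,−0.093), yaw ≈ −0.332, and lid and bar spacing match the model. Now I'll unroll the wheels to read the dots.

```bash
cat >> h.py <<'E'
YAW=-0.332; O=np.array([.534,-.093,.012])
A=np.array([[np.cos(YAW),-np.sin(YAW),0],[np.sin(YAW),np.cos(YAW),0],[0,0,1]])
def unroll(c,wy,off,H=240,W=250):
    # rows: rim angle +62deg (top) .. -62 ; cols: y +25..-25mm
    ph=np.radians(np.linspace(62,-62,H))[:,None]+np.zeros((1,W)); yy=np.linspace(.025,-.025,W)[None]+0*ph
    P=np.stack([.03*np.sin(ph),wy+yy,.034+.03*np.cos(ph)],-1)@A.T+O+off
    q=(P@c["R"].T+c["t"])@c["K"].T; q=(q[...,:2]/q[...,2:]).astype(np.float32)
    im=cv2.remap(c["f"].astype(np.float32),q[...,0],q[...,1],cv2.INTER_CUBIC)
    im=np.clip((im-im.min())*255/(im.max()-im.min()),0,255).astype(np.uint8)
    im[H//2,::12]=(0,255,0); return im[:,:,::-1]
def sheet(C,fn):
    r=[np.hstack([unroll(c,wy,o) for wy in(.054,0,-.054)]) for c,o in((C["side"],[-.0018,0,0]),(C["top"],[.0018,0,0]))]
    cv2.imwrite(fn,np.vstack(r))
E
python3 -c "
from h import *
import pickle
sheet(pickle.load(open('C0.pkl','rb')),'pics/unroll0.png')"
```

```text
(no output)
```

View pics/unroll0.png

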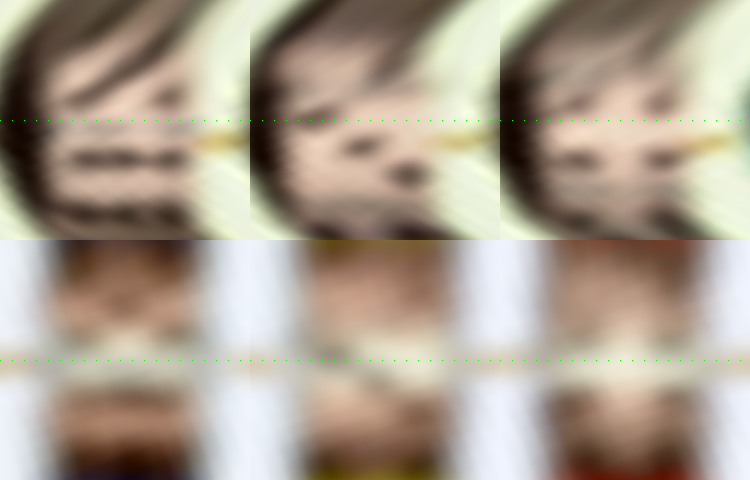

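Side-view unroll:
- **Red:** a 2x2 "4" near the top, rows at about 102 and 157, roughly −5°. Value about 3.05, so it needs about +1.13 rad.
- **Yellow:** a diagonal "3" centred at row 145, roughly −13°. Value about 1.87, so it needs about −0.83 rad.
- **Blue:** on the seam between the "6" at −33° and the "5" on the +x side. Value about 4.66, so it needs about −1.5 rad.

I'll move over red first with the gripper closed, then set tool y along canister +x.

```bash
python3 -m crank '{"travel": [[0.8,-0.5,0],[1.6,-1.0,0],[2.4,-1.5,0],[3.2,-2.0,0],[4.0,-2.5,0]], "turn":[0,0,0,0,0]}' 0 60
python3 -m crank '{"travel": [[0.8,-0.5,0],[1.6,-1.0,0],[2.4,-1.5,0],[3.2,-2.0,0],[4.0,-2.5,0]], "turn":[0,0,0,0,0]}'
python3 -m crank '{"travel": [[0.8,-0.5,0],[1.6,-1.0,0],[2.4,-1.5,0],[3.1,-1.9,0],[3.1,-1.9,0]], "turn":[0,0,0,0,0]}'
python3 -m crank '{"travel": [[0,0,0.4],[0,0,0.8],[0,0,1.2],[0,0,1.6],[0,0,2.0]], "turn":[-0.12,-0.24,-0.36,-0.48,-0.60]}'
python3 -m crank '{"travel": [[0,0,0.2],[0,0,0.4],[0,0,0.6],[0,0,0.6],[0,0,0.6]], "turn":[-0.12,-0.24,-0.32,-0.32,-0.32]}'
```

```text
clock: 1.72
tcp_pos: [0.3015, -0.3996, 0.2314]
orientation: [0.0, 0.987, 0.158, 0.0]
wrist_force: [-0.2, 0.1, 0.3]
finger_gap: 0.0256
clock: 2.13
tcp_pos: [0.4223, -0.2543, 0.2316]
orientation: [0.0, 0.987, 0.159, 0.0]
wrist_force: [0.2, -0.6, 0.1]
finger_gap: -0.0001
clock: 2.55
tcp_pos: [0.5184, -0.1407, 0.2313]
orientation: [-0.0, 0.987, 0.162, 0.001]
wrist_force: [-0.6, -0.5, 0.2]
finger_gap: 0.0001
clock: 2.97
tcp_pos: [0.5151, -0.1451, 0.1506]
orientation: [0.0, 0.895, 0.446, -0.0]
wrist_force: [-0.1, 0.5, 0.1]
finger_gap: 0.0001
clock: 3.38
tcp_pos: [0.5148, -0.145, 0.127]
orientation: [-0.0, 0.815, 0.579, -0.0]
wrist_force: [-0.2, 0.5, 0.0]
finger_gap: -0.0
```

```bash
python3 -m crank '{"travel": [[0.03,-0.1,0.4],[0.03,-0.22,0.7],[0.03,-0.22,0.95],[0.03,-0.22,1.1],[0.03,-0.22,1.1]], "turn":[0,0,0,0,0]}'
python3 -m crank '{"travel": [[0,0,0.03],[0,0,0.06],[0,0,0.06]], "turn":[0,0,0]}'
python3 - <<'E'
from h import *
c=read_camera("side");cv2.imwrite("pics/near.png",cv2.resize(c["image"][110:230,220:350,::-1],(780,720))[:600])
E
```

```text
clock: 3.8
tcp_pos: [0.5069, -0.1407, 0.0824]
orientation: [-0.001, 0.815, 0.58, -0.0]
wrist_force: [-0.6, -0.5, 0.5]
finger_gap: 0.0002
clock: 4.05
tcp_pos: [0.508, -0.1411, 0.0813]
orientation: [0.0, 0.814, 0.58, 0.0]
wrist_force: [-0.3, -0.6, 1.2]
finger_gap: 0.0002
```

View pics/near.png

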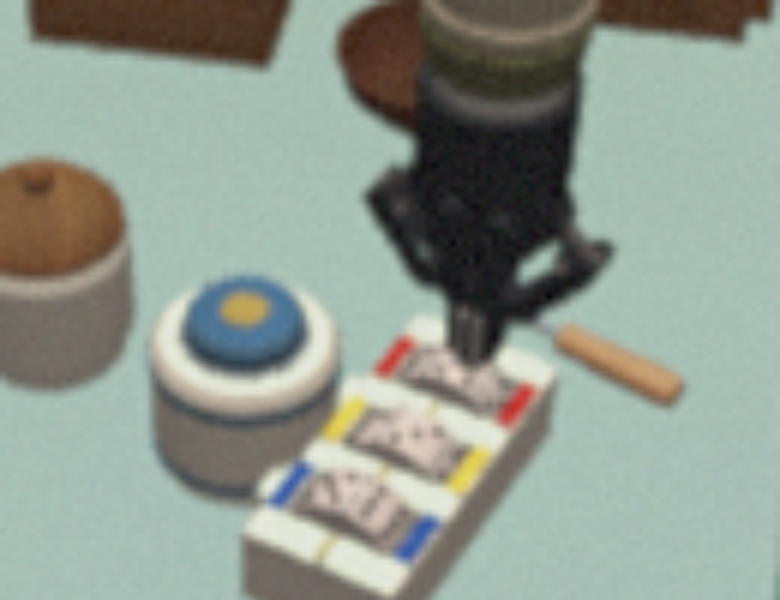

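The tip hangs above the red wheel at about (470,355), roughly centred across it. Now I'll feel for the rim.

```bash
for i in 1 2; do python3 -m crank '{"travel": [[0,0,0.0125],[0,0,0.025],[0,0,0.025]], "turn":[0,0,0]}' | grep -E "tcp|force"; done
```

```text
tcp_pos: [0.5075, -0.1408, 0.08]
wrist_force: [-0.3, 0.8, -0.0]
tcp_pos: [0.5074, -0.1408, 0.0788]
wrist_force: [0.9, 0.4, -0.1]
```

```bash
python3 -m crank '{"travel": [[0,0,0.0125],[0,0,0.025],[0,0,0.025]], "turn":[0,0,0]}' | grep -E "tcp|force"; python3 -m crank '{"travel": [[0,0,0.0125],[0,0,0.025],[0,0,0.025]], "turn":[0,0,0]}' | grep -E "tcp|force"
```

```text
tcp_pos: [0.5073, -0.1408, 0.0778]
wrist_force: [0.2, -0.3, 0.5]
tcp_pos: [0.5073, -0.1408, 0.0768]
wrist_force: [0.1, 0.4, -0.1]
```

```bash
for i in 1; do python3 -m crank '{"travel": [[0,0,0.0125],[0,0,0.025],[0,0,0.025]], "turn":[0,0,0]}' | grep -E "tcp|force"; done
```

```text
tcp_pos: [0.5074, -0.1408, 0.0758]
wrist_force: [-0.0, 0.6, 0.3]
```

```bash
python3 -m crank '{"travel": [[0,0,0.0125],[0,0,0.02],[0,0,0.02]], "turn":[0,0,0]}' | grep -E "tcp|force"
```

```text
tcp_pos: [0.5075, -0.1409, 0.0754]
wrist_force: [-0.8, 1.0, 3.2]
```

```bash
python3 -m crank '{"travel": [[0,0,0.01],[0,0,0.01],[0,0,0.01]], "turn":[0,0,0]}' | grep -E "tcp|force"
```

```text
tcp_pos: [0.5076, -0.1409, 0.0753]
wrist_force: [-1.3, 1.0, 5.5]
```

```bash
python3 -m crank '{"travel": [[0,0,0.01],[0,0,0.01],[0,0,0.01]], "turn":[0,0,0]}' | grep -E "tcp|force"
```

```text
tcp_pos: [0.5076, -0.1409, 0.0752]
wrist_force: [-2.3, 0.4, 8.7]
```

```bash
python3 -m crank '{"travel": [[0,0.03,0],[0,0.06,-0.004],[0,0.1,-0.01],[0,0.1,-0.01]], "turn":[0,0,0,0]}' | grep -E "tcp|force"
```

```text
tcp_pos: [0.5106, -0.1419, 0.0754]
wrist_force: [-4.9, 1.7, 9.9]
```

```bash
python3 -m crank '{"travel": [[0,0.05,-0.002],[0,0.1,-0.004],[0,0.1,-0.004]], "turn":[0,0,0]}' | grep -E "tcp|force"
```

```text
tcp_pos: [0.5146, -0.1433, 0.0755]
wrist_force: [-3.6, 1.6, 8.5]
```

```bash
python3 -m crank '{"travel": [[0,0.05,0],[0,0.1,0],[0,0.1,0]], "turn":[0,0,0]}' | grep -E "tcp|force"
```

```text
tcp_pos: [0.5184, -0.1446, 0.0756]
wrist_force: [-2.9, 1.5, 9.2]
```

```bash
python3 -m crank '{"travel": [[0,0.05,0],[0,0.1,0],[0,0.1,0]], "turn":[0,0,0]}' | grep -E "tcp|force"
```

```text
tcp_pos: [0.5222, -0.1459, 0.0755]
wrist_force: [-3.8, 1.2, 8.4]
```

```bash
python3 -m crank '{"travel": [[0,0.05,0.003],[0,0.1,0.006],[0,0.1,0.006]], "turn":[0,0,0]}' | grep -E "tcp|force"
```

```text
tcp_pos: [0.5261, -0.1472, 0.0752]
wrist_force: [-3.4, 1.8, 7.7]
```

```bash
python3 -m crank '{"travel": [[0,0.05,0.009],[0,0.1,0.018],[0,0.1,0.018]], "turn":[0,0,0]}' | grep -E "tcp|force"
```

```text
tcp_pos: [0.53, -0.1486, 0.0743]
wrist_force: [-2.2, 1.2, 6.1]
```

```bash
python3 -m crank '{"travel": [[0,0,-0.1],[0,-0.3,-0.5],[0,-0.65,-0.5],[0,-0.65,-0.13],[0,-0.65,-0.13]], "turn":[0,0,0,0,0]}' | grep -E "tcp|force"
```

```text
tcp_pos: [0.5041, -0.1396, 0.0777]
wrist_force: [-1.5, -0.1, -0.8]
```

```bash
python3 -m crank '{"travel": [[0,0.18,0.0],[0,0.18,0.04],[0,0.18,0.07],[0,0.18,0.07]], "turn":[0,0,0,0]}' | grep -E "tcp|force"
```

```text
tcp_pos: [0.5128, -0.1427, 0.0762]
wrist_force: [0.1, -0.6, -1.0]
```

```bash
python3 -m crank '{"travel": [[0,0,0.01],[0,0,0.01],[0,0,0.01]], "turn":[0,0,0]}' | grep -E "tcp|force"
```

```text
tcp_pos: [0.5124, -0.1425, 0.0759]
wrist_force: [-0.4, -0.8, -0.0]
```

```bash
python3 -m crank '{"travel": [[0,0,0.015],[0,0,0.03],[0,0,0.03]], "turn":[0,0,0]}' | grep -E "tcp|force"
```

```text
tcp_pos: [0.5125, -0.1426, 0.0756]
wrist_force: [-0.5, 0.7, 6.2]
```

```bash
python3 -m crank '{"travel": [[0,0,0.01],[0,0,0.01]], "turn":[0,0]}' | grep -E "tcp|force"
```

```text
tcp_pos: [0.5126, -0.1426, 0.0756]
wrist_force: [-2.0, 1.4, 9.0]
```

Now stroke about 11 mm (commanded), then lift and go over to yellow (54 mm along tool +x), starting from +x.

```bash
python3 -m crank '{"travel": [[0,0.05,0],[0,0.1,0],[0,0.15,0],[0,0.2,0],[0,0.2,0]], "turn":[0,0,0,0,0]}' | grep -E "tcp|force"
```

```text
tcp_pos: [0.5199, -0.1451, 0.0755]
wrist_force: [-4.0, 1.2, 9.7]
```

```bash
python3 -m crank '{"travel": [[0,0.04,0],[0,0.08,0],[0,0.08,0]], "turn":[0,0,0]}' | grep -E "tcp|force"; python3 -m crank '{"travel": [[0,0,-0.1],[0.1,0.1,-0.5],[0.7,0.2,-0.6],[1.35,0.2,-0.5],[1.35,0.2,-0.3]], "turn":[0,0,0,0,0]}' | grep -E "tcp|force"
```

```text
tcp_pos: [0.5228, -0.1461, 0.0755]
wrist_force: [-3.3, 1.5, 10.5]
tcp_pos: [0.5504, -0.0952, 0.0878]
wrist_force: [-0.9, -0.3, -1.4]
```

```bash
python3 -m crank '{"travel": [[0,-0.18,0.05],[0,-0.18,0.15],[0,-0.18,0.15]], "turn":[0,0,0]}' | grep -E "tcp|force";  python3 -m crank '{"travel": [[0,0,0.0125],[0,0,0.025],[0,0,0.025]], "turn":[0,0,0]}' | grep -E "tcp|force"
```

```text
tcp_pos: [0.5397, -0.0954, 0.0792]
wrist_force: [-0.4, -0.4, 0.3]
tcp_pos: [0.5413, -0.096, 0.0794]
wrist_force: [-0.0, -0.9, -0.6]
```

```bash
python3 -m crank '{"travel": [[0,0,0.0125],[0,0,0.025],[0,0,0.025]], "turn":[0,0,0]}' | grep -E "tcp|force"
```

```text
tcp_pos: [0.5413, -0.0956, 0.0783]
wrist_force: [0.1, -0.6, 0.1]
```

```bash
python3 -m crank '{"travel": [[0,0,0.0125],[0,0,0.025],[0,0,0.025]], "turn":[0,0,0]}' | grep -E "tcp|force"
```

```text
tcp_pos: [0.5412, -0.0953, 0.0772]
wrist_force: [-0.4, 0.1, -0.2]
```

```bash
python3 -m crank '{"travel": [[0,0,0.0125],[0,0,0.025],[0,0,0.025]], "turn":[0,0,0]}' | grep -E "tcp|force"
```

```text
tcp_pos: [0.5412, -0.0953, 0.0761]
wrist_force: [0.7, -0.7, -0.2]
```

```bash
python3 -m crank '{"travel": [[0,0,0.0125],[0,0,0.025],[0,0,0.025]], "turn":[0,0,0]}' | grep -E "tcp|force"
```

```text
tcp_pos: [0.5412, -0.0954, 0.0752]
wrist_force: [-0.3, 0.4, 0.4]
```

```bash
python3 -m crank '{"travel": [[0,0,0.01],[0,0,0.02],[0,0,0.02]], "turn":[0,0,0]}' | grep -E "tcp|force"
```

```text
tcp_pos: [0.5413, -0.0954, 0.0744]
wrist_force: [0.6, 0.8, 0.1]
```

```bash
python3 -m crank '{"travel": [[0,0,0.01],[0,0,0.02],[0,0,0.02]], "turn":[0,0,0]}' | grep -E "tcp|force"
```

```text
tcp_pos: [0.5413, -0.0954, 0.0737]
wrist_force: [-0.9, 0.8, 0.3]
```

```bash
python3 -m crank '{"travel": [[0,0,0.01],[0,0,0.02],[0,0,0.02]], "turn":[0,0,0]}' | grep -E "tcp|force"
```

```text
tcp_pos: [0.5414, -0.0954, 0.0735]
wrist_force: [-1.6, 0.1, 4.8]
```

```bash
python3 -m crank '{"travel": [[0,0,0.008],[0,0,0.016],[0,0,0.016]], "turn":[0,0,0]}' | grep -E "tcp|force"
```

```text
tcp_pos: [0.5415, -0.0954, 0.0735]
wrist_force: [-2.6, 1.0, 9.4]
```

```bash
python3 -m crank '{"travel": [[0,-0.04,0],[0,-0.08,0],[0,-0.12,0],[0,-0.16,0],[0,-0.16,0]], "turn":[0,0,0,0,0]}' | grep -E "tcp|force"
```

```text
tcp_pos: [0.5373, -0.0941, 0.0737]
wrist_force: [4.7, -1.6, 6.2]
```

```bash
python3 -m crank '{"travel": [[0,-0.02,0.015],[0,-0.06,0.015],[0,-0.1,0.015],[0,-0.14,0.015],[0,-0.14,0.015]], "turn":[0,0,0,0,0]}' | grep -E "tcp|force"
```

```text
tcp_pos: [0.5326, -0.0924, 0.0736]
wrist_force: [3.6, -0.8, 9.2]
```

```bash
python3 -m crank '{"travel": [[0,-0.04,0.003],[0,-0.08,0.006],[0,-0.12,0.009],[0,-0.16,0.012],[0,-0.16,0.012]], "turn":[0,0,0,0,0]}' | grep -E "tcp|force"
```

```text
tcp_pos: [0.5267, -0.0904, 0.0734]
wrist_force: [3.5, -1.7, 10.2]
```

```bash
python3 -m crank '{"travel": [[0,-0.04,0.006],[0,-0.08,0.013],[0,-0.13,0.022],[0,-0.13,0.022]], "turn":[0,0,0,0]}' | grep -E "tcp|force"; python3 -m crank '{"travel": [[0,0,-0.1],[0,0.3,-0.4],[0,0.5,-0.4],[0,0.5,-0.2],[0,0.5,-0.15]], "turn":[0,0,0,0,0]}' | grep -E "tcp|force"
```

```text
tcp_pos: [0.5208, -0.0884, 0.0723]
wrist_force: [0.7, -0.1, 12.3]
tcp_pos: [0.537, -0.094, 0.0743]
wrist_force: [-0.3, 0.4, 0.3]
```

```bash
python3 -m crank '{"travel": [[0,0,0.015],[0,0,0.03],[0,0,0.03]], "turn":[0,0,0]}' | grep -E "tcp|force"
```

```text
tcp_pos: [0.5367, -0.0938, 0.0741]
wrist_force: [-0.3, 1.4, -0.0]
```

```bash
python3 -m crank '{"travel": [[0,0,0.01],[0,0,0.015],[0,0,0.015]], "turn":[0,0,0]}' | grep -E "tcp|force"
```

```text
tcp_pos: [0.5377, -0.0941, 0.0745]
wrist_force: [-0.1, 0.2, 0.6]
```

```bash
python3 -m crank '{"travel": [[0,0,0.01],[0,0,0.015],[0,0,0.015]], "turn":[0,0,0]}' | grep -E "tcp|force"
```

```text
tcp_pos: [0.5379, -0.0942, 0.0739]
wrist_force: [-0.5, 0.8, -0.8]
```

```bash
python3 -m crank '{"travel": [[0,0,0.01],[0,0,0.02],[0,0,0.02]], "turn":[0,0,0]}' | grep -E "tcp|force"
```

```text
tcp_pos: [0.538, -0.0942, 0.0737]
wrist_force: [-0.4, 0.9, 3.9]
```

```bash
python3 -m crank '{"travel": [[0,0,0.01],[0,0,0.01]], "turn":[0,0]}' | grep -E "tcp|force"
```

```text
tcp_pos: [0.538, -0.0942, 0.0736]
wrist_force: [-2.9, 1.5, 6.7]
```

```bash
python3 -m crank '{"travel": [[0,-0.03,0.016],[0,-0.07,0.022],[0,-0.11,0.022],[0,-0.14,0.022],[0,-0.14,0.022]], "turn":[0,0,0,0,0]}' | grep -E "tcp|force"; python3 -m crank '{"travel": [[0,0,-0.1],[0.3,0.2,-0.5],[0.9,0.4,-0.5],[1.35,0.4,-0.4],[1.35,0.4,-0.25]], "turn":[0,0,0,0,0]}'
```

```text
tcp_pos: [0.5355, -0.0934, 0.0736]
wrist_force: [3.3, -1.2, 5.5]
clock: 16.68
tcp_pos: [0.5664, -0.0442, 0.0822]
orientation: [-0.0, 0.813, 0.582, 0.001]
wrist_force: [-0.6, -0.1, -0.2]
finger_gap: -0.0001
```

```bash
python3 -m crank '{"travel": [[0,-0.07,0.03],[0,-0.07,0.05],[0,-0.07,0.05],[0,-0.07,0.05]], "turn":[0,0,0,0]}' | grep -E "tcp|force"
```

```text
tcp_pos: [0.562, -0.0462, 0.0796]
wrist_force: [-0.6, -0.0, -0.4]
```

```bash
python3 -m crank '{"travel": [[0,0,0.0125],[0,0,0.025],[0,0,0.025]], "turn":[0,0,0]}' | grep -E "tcp|force"
```

```text
tcp_pos: [0.5626, -0.046, 0.0789]
wrist_force: [-0.2, -0.2, 0.8]
```

```bash
python3 -m crank '{"travel": [[0,0,0.0125],[0,0,0.025],[0,0,0.025]], "turn":[0,0,0]}' | grep -E "tcp|force"
```

```text
tcp_pos: [0.5626, -0.0456, 0.0778]
wrist_force: [0.9, -0.9, -0.2]
```

```bash
python3 -m crank '{"travel": [[0,0,0.0125],[0,0,0.025],[0,0,0.025]], "turn":[0,0,0]}' | grep -E "tcp|force"
```

```text
tcp_pos: [0.5627, -0.0456, 0.0768]
wrist_force: [0.4, -0.8, 0.9]
```

```bash
python3 -m crank '{"travel": [[0,0,0.01],[0,0,0.02],[0,0,0.02]], "turn":[0,0,0]}' | grep -E "tcp|force"
```

```text
tcp_pos: [0.5628, -0.0456, 0.0766]
wrist_force: [-0.7, -0.1, 4.2]
```

```bash
python3 -m crank '{"travel": [[0,0,0.01],[0,0,0.02],[0,0,0.02]], "turn":[0,0,0]}' | grep -E "tcp|force"
```

```text
tcp_pos: [0.563, -0.0457, 0.0764]
wrist_force: [-2.1, -0.0, 8.5]
```

```bash
python3 -m crank '{"travel": [[0,-0.04,0.005],[0,-0.08,0.005],[0,-0.12,0.005],[0,-0.16,0.005],[0,-0.16,0.005]], "turn":[0,0,0,0,0]}' | grep -E "tcp|force"
```

```text
tcp_pos: [0.5597, -0.0445, 0.077]
wrist_force: [4.7, -2.3, 7.6]
```

```bash
python3 -m crank '{"travel": [[0,-0.04,0.0],[0,-0.08,0.0],[0,-0.12,0.0],[0,-0.16,0.0],[0,-0.16,0.0]], "turn":[0,0,0,0,0]}' | grep -E "tcp|force"
```

```text
tcp_pos: [0.5536, -0.0424, 0.0772]
wrist_force: [4.0, -2.1, 8.6]
```

```bash
python3 -m crank '{"travel": [[0,-0.04,0.0],[0,-0.08,0.0],[0,-0.12,0.004],[0,-0.16,0.006],[0,-0.16,0.006]], "turn":[0,0,0,0,0]}' | grep -E "tcp|force"
```

```text
tcp_pos: [0.5478, -0.0404, 0.0772]
wrist_force: [3.5, -2.0, 8.6]
```

```bash
python3 -m crank '{"travel": [[0,-0.04,0.003],[0,-0.08,0.007],[0,-0.12,0.012],[0,-0.16,0.018],[0,-0.16,0.018]], "turn":[0,0,0,0,0]}' | grep -E "tcp|force"; python3 -m crank '{"travel": [[0,0,-0.1],[0,0.3,-0.4],[0,0.69,-0.4],[0,0.69,-0.1],[0,0.69,-0.06]], "turn":[0,0,0,0,0]}' | grep -E "tcp|force"
```

```text
tcp_pos: [0.5415, -0.0383, 0.0766]
wrist_force: [2.2, -1.9, 11.0]
tcp_pos: [0.5651, -0.0465, 0.0755]
wrist_force: [4.9, -0.6, 10.1]
```

```bash
python3 -m crank '{"travel": [[0,-0.04,-0.004],[0,-0.08,-0.01],[0,-0.12,-0.014],[0,-0.16,-0.016],[0,-0.16,-0.016]], "turn":[0,0,0,0,0]}' | grep -E "tcp|force"
```

```text
tcp_pos: [0.5578, -0.0439, 0.0773]
wrist_force: [-0.0, -0.8, 2.3]
```

```bash
python3 -m crank '{"travel": [[0,-0.04,0.0],[0,-0.08,0.0],[0,-0.12,0.0],[0,-0.16,0.0],[0,-0.16,0.0]], "turn":[0,0,0,0,0]}' | grep -E "tcp|force"
```

```text
tcp_pos: [0.5523, -0.042, 0.0773]
wrist_force: [1.9, 0.1, 4.8]
```

```bash
python3 -m crank '{"travel": [[0,0,-0.1],[0,0.15,-0.1],[0,0.27,-0.1],[0,0.27,-0.02],[0,0.27,0.0]], "turn":[0,0,0,0,0]}' | grep -E "tcp|force"
```

```text
tcp_pos: [0.563, -0.0458, 0.0764]
wrist_force: [2.1, -0.7, 6.8]
```

```bash
python3 -m crank '{"travel": [[0,0,0.015],[0,0,0.025],[0,0,0.025]], "turn":[0,0,0]}' | grep -E "tcp|force"
```

```text
tcp_pos: [0.5631, -0.0458, 0.0765]
wrist_force: [0.4, -0.9, 2.9]
```

```bash
python3 -m crank '{"travel": [[0,0,0.015],[0,0,0.025],[0,0,0.025]], "turn":[0,0,0]}' | grep -E "tcp|force"
```

```text
tcp_pos: [0.5632, -0.0458, 0.0763]
wrist_force: [-1.5, -0.9, 10.1]
```

```bash
python3 -m crank '{"travel": [[0,-0.04,0.005],[0,-0.08,0.005],[0,-0.12,0.005],[0,-0.16,0.005],[0,-0.16,0.005]], "turn":[0,0,0,0,0]}' | grep -E "tcp|force"
```

```text
tcp_pos: [0.5598, -0.0447, 0.077]
wrist_force: [3.8, -2.0, 7.3]
```

```bash
python3 -m crank '{"travel": [[0,-0.04,0.0],[0,-0.08,0.0],[0,-0.12,0.0],[0,-0.16,0.0],[0,-0.16,0.0]], "turn":[0,0,0,0,0]}' | grep -E "tcp|force"
```

```text
tcp_pos: [0.5536, -0.0426, 0.0772]
wrist_force: [2.4, -2.0, 9.3]
```

```bash
python3 -m crank '{"travel": [[0,-0.04,0.0],[0,-0.08,0.0],[0,-0.12,0.004],[0,-0.16,0.006],[0,-0.16,0.006]], "turn":[0,0,0,0,0]}' | grep -E "tcp|force|clock"
```

```text
clock: 23.35
tcp_pos: [0.5478, -0.0405, 0.0771]
wrist_force: [3.7, -2.0, 10.5]
```

```bash
python3 -m crank '{"travel": [[0,0,-0.3],[0,0,-1.0],[-0.9,0,-1.5],[-1.8,0,-1.5],[-2.7,0,-1.5]], "turn":[0,0,0,0,0]}' | grep -E "tcp|force"; python3 -m crank '{"travel": [[-0.8,0,0],[-1.4,0,0],[-1.4,0,0]], "turn":[0,0,0]}' | grep -E "tcp|clock"
cat >> h.py <<'E'
HT=dict(b=.0775,y=.0737,r=.0757)
def sheet2(C,fn):
    r=[]
    for c,o in((C["side"],-.0018),(C["top"],.0018)):
        r.append(np.hstack([unroll(c,wy,np.array([o,0,HT[k]-.076])) for k,wy in(("b",.054),("y",0),("r",-.054))]))
    cv2.imwrite(fn,np.vstack(r))
E
python3 - <<'E'
from h import *
C={n:avg(n,10) for n in("top","side")}
sheet2(C,"pics/unroll1.png")
E
```

```text
tcp_pos: [0.5095, -0.1421, 0.1358]
wrist_force: [0.5, -0.0, -0.9]
clock: 24.02
tcp_pos: [0.4894, -0.1978, 0.1342]
```

View pics/unroll1.png

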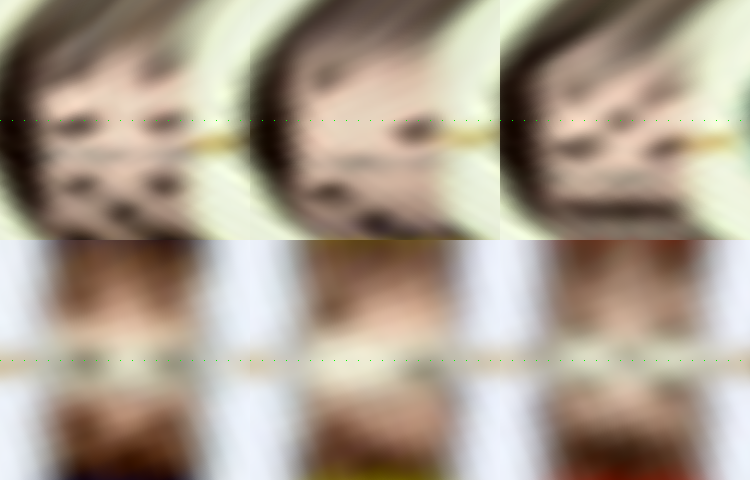

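Now the faces read 4 / 2 / 5:
- **Blue:** dot rows at 68 and 124, seam at 155, so about +12°. It needs about −6.4 mm more.
- **Yellow:** dots at rows 76 and 130, seam at 160, so about +9°. It needs about −4.7 mm more.
- **Red:** centre dot at row 122, so it is centred.

Trimming yellow first.

```bash
python3 -m crank '{"travel": [[0.8,0.1,0],[1.6,0.2,0],[2.4,0.3,0],[2.84,0.3,0],[2.84,0.3,0.5]], "turn":[0,0,0,0,0]}' | grep -E "tcp|force"; python3 -m crank '{"travel": [[0,0,0.5],[0,0,0.7],[0,0,0.87],[0,0,0.88],[0,0,0.88]], "turn":[0,0,0,0,0]}' | grep -E "tcp|force"; python3 -m crank '{"travel": [[0,0,0.025],[0,0,0.025],[0,0,0.025]], "turn":[0,0,0]}' | grep -E "tcp|force"
```

```text
tcp_pos: [0.5431, -0.0886, 0.1179]
wrist_force: [0.8, -0.2, 0.6]
tcp_pos: [0.5394, -0.0913, 0.0796]
wrist_force: [0.8, -0.1, -0.1]
tcp_pos: [0.5399, -0.0913, 0.0792]
wrist_force: [0.4, 0.8, -0.3]
```

```bash
python3 -m crank '{"travel": [[0,0,0.02],[0,0,0.02],[0,0,0.02]], "turn":[0,0,0]}' | grep -E "tcp|force"
```

```text
tcp_pos: [0.5395, -0.091, 0.0778]
wrist_force: [-0.3, 0.9, 0.2]
```

```bash
python3 -m crank '{"travel": [[-0.08,0,0.04],[-0.08,0,0.08],[-0.08,0,0.08],[-0.08,0,0.08]], "turn":[0,0,0,0]}' | grep -E "tcp|force"
```

```text
tcp_pos: [0.5382, -0.094, 0.0742]
wrist_force: [0.2, 0.3, 0.1]
```

```bash
python3 -m crank '{"travel": [[0,0,0.02],[0,0,0.03],[0,0,0.03]], "turn":[0,0,0]}' | grep -E "tcp|force"
```

```text
tcp_pos: [0.5385, -0.094, 0.0737]
wrist_force: [-1.1, 0.0, 3.4]
```

```bash
python3 -m crank '{"travel": [[0,0,0.01],[0,0,0.02],[0,0,0.02]], "turn":[0,0,0]}' | grep -E "tcp|force"
```

```text
tcp_pos: [0.5385, -0.094, 0.0736]
wrist_force: [-3.6, 0.3, 8.9]
```

```bash
python3 -m crank '{"travel": [[0,-0.04,0.008],[0,-0.08,0.01],[0,-0.12,0.01],[0,-0.16,0.01],[0,-0.16,0.01]], "turn":[0,0,0,0,0]}' | grep -E "tcp|force"
```

```text
tcp_pos: [0.5349, -0.0927, 0.0736]
wrist_force: [3.2, -1.1, 4.4]
```

```bash
python3 -m crank '{"travel": [[0,0,0.01],[0,-0.03,0.015],[0,-0.03,0.015]], "turn":[0,0,0]}' | grep -E "tcp|force"; python3 -m crank '{"travel": [[0,0,-0.1],[0.3,0.1,-0.5],[0.9,0.2,-0.5],[1.35,0.2,-0.4],[1.35,0.2,-0.24]], "turn":[0,0,0,0,0]}' | grep -E "tcp|force";python3 -m crank '{"travel": [[0,0,0.04],[0,0,0.04],[0,0,0.04]], "turn":[0,0,0]}' | grep -E "tcp|force"
```

```text
tcp_pos: [0.5344, -0.0926, 0.0736]
wrist_force: [3.3, -1.3, 9.3]
tcp_pos: [0.5569, -0.0406, 0.0812]
wrist_force: [-0.2, -0.7, 0.5]
tcp_pos: [0.5553, -0.0435, 0.0787]
wrist_force: [0.3, 0.1, -0.4]
```

```bash
python3 -m crank '{"travel": [[0,0.03,0.02],[0,0.03,0.04],[0,0.03,0.04]], "turn":[0,0,0]}' | grep -E "tcp|force"
```

```text
tcp_pos: [0.5574, -0.044, 0.0778]
wrist_force: [0.2, 0.9, 0.8]
```

```bash
python3 -m crank '{"travel": [[0,0,0.01],[0,0,0.015],[0,0,0.015]], "turn":[0,0,0]}' | grep -E "tcp|force"
```

```text
tcp_pos: [0.5575, -0.0436, 0.0774]
wrist_force: [-0.2, 0.4, 0.2]
```

```bash
python3 -m crank '{"travel": [[0,0,0.01],[0,0,0.01],[0,0,0.01]], "turn":[0,0,0]}' | grep -E "tcp|force"
```

```text
tcp_pos: [0.5576, -0.0436, 0.0772]
wrist_force: [-1.2, -0.5, 4.3]
```

```bash
python3 -m crank '{"travel": [[0,0,0.01],[0,0,0.018],[0,0,0.018]], "turn":[0,0,0]}' | grep -E "tcp|force"
```

```text
tcp_pos: [0.5577, -0.0436, 0.0771]
wrist_force: [-2.8, -0.2, 9.0]
```

```bash
python3 -m crank '{"travel": [[0,-0.05,0.008],[0,-0.1,0.012],[0,-0.15,0.014],[0,-0.2,0.014],[0,-0.2,0.014]], "turn":[0,0,0,0,0]}' | grep -E "tcp|force"
```

```text
tcp_pos: [0.5528, -0.0415, 0.0772]
wrist_force: [3.8, -1.9, 5.9]
```

```bash
python3 -m crank '{"travel": [[0,0,0.01],[0,-0.03,0.015],[0,-0.03,0.015]], "turn":[0,0,0]}' | grep -E "tcp|force"; python3 -m crank '{"travel": [[0,0,-0.3],[0,0,-1.0],[-0.9,0,-1.5],[-1.8,0,-1.5],[-2.7,0,-1.5]], "turn":[0,0,0,0,0]}' | grep -E "tcp|force"; python3 -m crank '{"travel": [[-0.8,0,0],[-1.4,0,0],[-1.4,0,0]], "turn":[0,0,0]}' | grep -E "tcp|clock"
python3 - <<'E'
from h import *
C={n:avg(n,10) for n in("top","side")}
sheet2(C,"pics/unroll2.png")
E
```

```text
tcp_pos: [0.5523, -0.0414, 0.0772]
wrist_force: [4.1, -2.3, 7.6]
tcp_pos: [0.5143, -0.1432, 0.1363]
wrist_force: [0.3, -1.6, -0.3]
clock: 30.85
tcp_pos: [0.4941, -0.199, 0.1346]
```

View pics/unroll2.png

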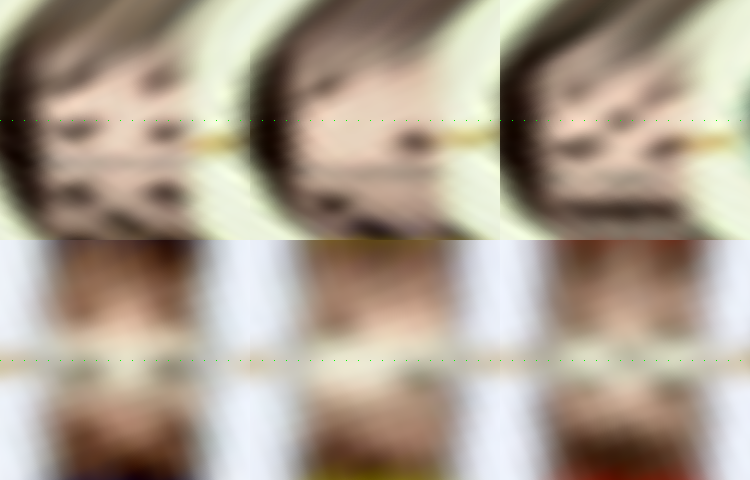

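Blue is at +8° (seam row 162), yellow at +3°, red at 0°. All are in range, but blue is close to its limit, so I'll trim it by about 4 mm with a slightly firmer press.

```bash
python3 -m crank '{"travel": [[0.8,0.1,0],[1.6,0.2,0],[2.4,0.23,0],[3.2,0.23,0],[4.0,0.23,0]], "turn":[0,0,0,0,0]}' | grep -E "tcp|force"; python3 -m crank '{"travel": [[0.1,0,0.3],[0.1,0,0.7],[0.1,0,1.1],[0.1,0,1.3],[0.1,0,1.3]], "turn":[0,0,0,0,0]}' | grep -E "tcp|force"; python3 -m crank '{"travel": [[0,0,0.05],[0,0,0.1],[0,0,0.13],[0,0,0.13],[0,0,0.13]], "turn":[0,0,0,0,0]}' | grep -E "tcp|force"
```

```text
tcp_pos: [0.5566, -0.046, 0.135]
wrist_force: [0.4, -0.3, 0.2]
tcp_pos: [0.5559, -0.0431, 0.0809]
wrist_force: [0.6, -0.5, -0.2]
tcp_pos: [0.5578, -0.0437, 0.0783]
wrist_force: [-1.0, 0.1, -0.8]
```

```bash
python3 -m crank '{"travel": [[0,0,0.015],[0,0,0.03],[0,0,0.03]], "turn":[0,0,0]}' | grep -E "tcp|force"
```

```text
tcp_pos: [0.5579, -0.0436, 0.0773]
wrist_force: [-0.1, -0.4, 3.6]
```

```bash
python3 -m crank '{"travel": [[0,0,0.015],[0,0,0.025],[0,0,0.025]], "turn":[0,0,0]}' | grep -E "tcp|force"
```

```text
tcp_pos: [0.558, -0.0436, 0.0771]
wrist_force: [-2.7, 0.6, 9.5]
```

```bash
python3 -m crank '{"travel": [[0,-0.05,0.012],[0,-0.1,0.016],[0,-0.15,0.018],[0,-0.2,0.018],[0,-0.2,0.018]], "turn":[0,0,0,0,0]}' | grep -E "tcp|force"
```

```text
tcp_pos: [0.5533, -0.042, 0.0772]
wrist_force: [3.2, -0.9, 7.1]
```

```bash
python3 -m crank '{"travel": [[0,0,0.01],[0,-0.04,0.015],[0,-0.06,0.015],[0,-0.06,0.015]], "turn":[0,0,0,0]}' | grep -E "tcp|force"; python3 -m crank '{"travel": [[0,0,-0.3],[0,0,-1.0],[-0.9,0,-1.5],[-1.8,0,-1.5],[-2.7,0,-1.5]], "turn":[0,0,0,0,0]}' | grep -E "tcp|force"; python3 -m crank '{"travel": [[-0.8,0,0],[-1.4,0,0],[-1.4,0,0]], "turn":[0,0,0]}' | grep -E "tcp|clock"
python3 - <<'E'
from h import *
C={n:avg(n,10) for n in("top","side")}
sheet2(C,"pics/unroll3.png")
E
```

```text
tcp_pos: [0.5519, -0.0415, 0.0772]
wrist_force: [3.3, -1.9, 9.7]
tcp_pos: [0.5134, -0.1431, 0.136]
wrist_force: [0.9, -0.1, 0.2]
clock: 35.02
tcp_pos: [0.4932, -0.199, 0.1343]
```

View pics/unroll3.png

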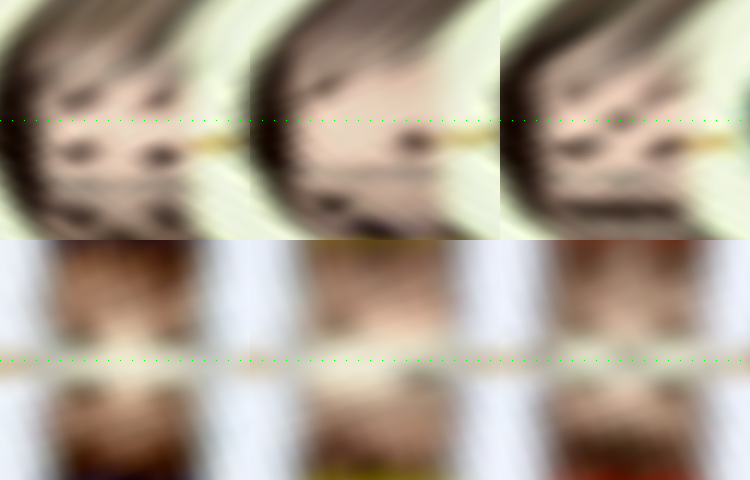

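Blue is now at −3° (dot rows 99 and 153, seam 185), yellow at +3°, red at 0°. Code set, so next is the lid.

```bash
python3 -m crank '{"travel": [[0.7,0.6,0],[1.4,1.2,0],[2.1,1.8,0],[2.85,2.44,0],[2.85,2.44,0]], "turn":[0,0,0,0,0]}' | grep -E "tcp|force"; python3 -m crank '{"travel": [[0,0,0.1],[0,0,0.2],[0,0,0.3],[0,0,0.3],[0,0,0.3]], "turn":[0,0,0,0,0]}' | grep -E "tcp|force"
```

```text
tcp_pos: [0.6288, -0.116, 0.1334]
wrist_force: [0.4, 0.2, -0.3]
tcp_pos: [0.6225, -0.1198, 0.122]
wrist_force: [-1.3, -0.4, 0.2]
```

```bash
python3 -m crank '{"travel": [[0,0,0.04],[0,0,0.08],[0,0,0.12],[0,0,0.16],[0,0,0.2]], "turn":[0,0,0,0,0]}' | grep -E "tcp|force"; python3 -m crank '{"travel": [[0,0,0.03],[0,0,0.06],[0,0,0.09],[0,0,0.12],[0,0,0.12]], "turn":[0,0,0,0,0]}' | grep -E "tcp|force"
```

```text
tcp_pos: [0.6236, -0.1192, 0.1142]
wrist_force: [-0.8, 0.7, 0.2]
tcp_pos: [0.6237, -0.1191, 0.1095]
wrist_force: [-0.4, -0.1, 1.0]
```

```bash
python3 -m crank '{"travel": [[0,0,0.03],[0,0,0.06],[0,0,0.09],[0,0,0.1],[0,0,0.1]], "turn":[0,0,0,0,0]}' | grep -E "tcp|force"
```

```text
tcp_pos: [0.6237, -0.1191, 0.1056]
wrist_force: [-1.6, 1.3, 4.2]
```

```bash
python3 -m crank '{"travel": [[0,0,0.025],[0,0,0.05],[0,0,0.075],[0,0,0.075]], "turn":[0,0,0,0]}' | grep -E "tcp|force"
```

```text
tcp_pos: [0.6237, -0.1191, 0.1023]
wrist_force: [0.2, 1.2, 4.0]
```

```bash
python3 -m crank '{"travel": [[0,0,0.02],[0,0,0.04],[0,0,0.04]], "turn":[0,0,0]}' | grep -E "tcp|force"
```

```text
tcp_pos: [0.6237, -0.1191, 0.1007]
wrist_force: [-0.4, 0.8, 3.9]
```

```bash
python3 -m crank '{"travel": [[0,0,0.02],[0,0,0.03],[0,0,0.03]], "turn":[0,0,0]}' | grep -E "tcp|force"
```

```text
tcp_pos: [0.6237, -0.1191, 0.1]
wrist_force: [-2.0, 0.7, 6.8]
```

```bash
python3 -m crank '{"travel": [[0,0,0.015],[0,0,0.025],[0,0,0.025],[0,0,0.025]], "turn":[0,0,0,0]}' | grep -E "tcp|force"
```

```text
tcp_pos: [0.6238, -0.1191, 0.1]
wrist_force: [-4.1, 1.1, 11.9]
```

The lid hit its hard stop at z = 0.100 as expected: the force rose to 12 N with no further motion. I'll lift clear and check.

```bash
python3 -m crank '{"travel": [[0,0,-0.3],[0,0,-0.9],[0,0,-1.6],[0,0,-2.2],[0,0,-2.2]], "turn":[0,0,0,0,0]}' | grep -E "tcp|force";  python3 -m crank '{"travel": [[-0.9,-0.2,0],[-1.8,-0.4,0],[-2.7,-0.6,0],[-3.5,-0.8,0],[-4.0,-1,0]], "turn":[0,0,0,0,0]}' | grep -E "tcp|force"; python3 -m crank '{"travel": [[0,0,0],[0,0,0],[0,0,0]], "turn":[0,0,0]}'
python3 - <<'E'
from h import *
C={n:avg(n,10) for n in("top","side")}
sheet2(C,"pics/u4.png")
a=cv2.imread("pics/u4.png")[:240]
b=cv2.resize(C["side"]["f"].astype(np.uint8)[120:240,200:350,::-1],(400,320),interpolation=cv2.INTER_CUBIC)
d=cv2.resize(C["top"]["f"].astype(np.uint8)[140:260,200:350,::-1],(350,280),interpolation=cv2.INTER_CUBIC)
o=np.zeros((560,750,3),np.uint8);o[:240]=a;o[240:,:400]=b;o[240:520,400:]=d
cv2.imwrite("pics/final.png",o)
print(get_state()["clock"])
E
```

```text
tcp_pos: [0.6261, -0.1201, 0.1916]
wrist_force: [1.2, -0.5, 0.5]
tcp_pos: [0.532, -0.2599, 0.1853]
wrist_force: [0.8, -0.0, -0.4]
clock: 40.35
tcp_pos: [0.5336, -0.2571, 0.1859]
orientation: [-0.0, 0.814, 0.58, -0.0]
wrist_force: [0.2, -0.0, 0.0]
finger_gap: -0.0
41.35
```

View pics/final.png

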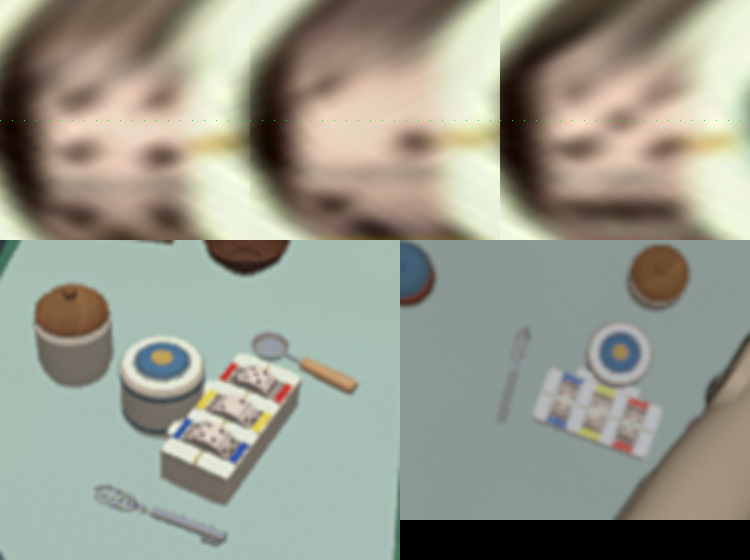

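The wheels are unchanged (4 / 2 / 5, centred), the lid sits flush at side-crop (162,360), and nothing else looks disturbed in these crops. I'll hand it in.

```bash
python3 -c "
from workcell import *
print(hand_in())"
```

```text
the job is handed in; nothing more can be done
None
```

I rolled the thumbwheels to the date code (blue 4, yellow 2, red 5), pressed the lid plug home, and handed the job in at about 41 s; `hand_in()` gives no verdict.

- **Wheels:** the last pictures put blue at about −3°, yellow at +3° and red at 0°, against a limit of ±11.5°. I estimate these readings are good to a few degrees. The pictures after the lid press looked unchanged.
- **Lid:** it stopped hard at z = 0.100 m, as expected, and looks flush in the final picture.
- **Force:** the highest wrist reading was about 12.5 N. Readings come only at the end of each move, so brief peaks in between were not recorded.
- **Other things:** the whisk, spoon and white jar looked undisturbed in the final close-up. The cup and spice jar were outside it, and the bowl and terracotta jar only partly in it, though the arm was never low near any of these. The arm was clear of everything, with wrist force near 0.

**What disagreed:**
- **Cameras:** the two disagreed by 3.5 mm on the canister's position, so I used the average.
- **Blue wheel:** the finger slipped on part of one stroke, and the first short trims turned blue and yellow less than planned. Blue needed one more trim, checked by picture.

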